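# Set a circuit-board holder to its gauge mark with the thumbwheel

### The job

Set the board holder for the next circuit board: roll its knurled wheel under a fingertip until the sliding jaw's pointer stands at the black gauge mark, within the mark's width, then take the hand away. Move the jaw by the wheel only, without touching the jaw or the white gauge slider, and leave the loose parts lying around where they are; nothing needs to be gripped or picked up.

Things in the scene. Friction and masses are not known exactly. Their poses are not given: they have to be found in the camera images.
- holder: circuit-board holder fixed on the bench: grey base plate 12 mm thick, x -65 to 95, y -160 to 160 mm; origin on the bench, z up, may stand turned. Its y axis runs along the rails: fixed jaw (56 mm high) at y -140 mm, wheel housing centred at x -6.5, y +115 mm (57 x 81 mm, side cheeks 60 mm high, end walls 46 mm high).
- wheel: knurled steel thumbwheel, 60 mm diameter, 26 mm wide, upright between the housing's cheeks; origin at its centre on the axle, which lies along holder x, 45 mm above the bench. Turns both ways, stays where left; its rim needs about 0.7 N to roll. Rolling its top towards holder -y (to the jaws) moves the sliding jaw the same way by a third of the rim's travel. This body's orientation turns with it.
- wheel_top (a point): top of the wheel's rim, where the fingertip bears, fixed to the holder at x -6.5, y +115 mm, 75 mm above the bench and 15 mm above the cheeks; axes as the holder's. The wheel does not yield downwards; it turns true to the drag in long strokes, but short ones may lose about 3 mm of rim travel. A light push of 4 to 12 N on it, dragged level along holder y, rolls it without slipping.
- jaw: sliding aluminium jaw, bar 100 (x) x 14 (y) x 40 mm high, its top 53 mm above the bench, origin in the bar 18 mm above the bench, axes as the holder's; it slides along holder y between the wheel housing and the fixed jaw; a black pointer sticks out of its +x end. Not to be touched.
- jaw_pointer (a point): tip of the jaw's black pointer, 20 mm above the bench, at holder x +58 mm; axes as the holder's
- gauge_mark (a point): the gauge mark: a black line 6 mm wide (in y) across the white gauge slider; this point lies mid-line, at its end near the pointer, 20 mm above the bench; axes as the holder's. At first it lies 10 to 55 mm from the pointer, towards holder -y. The job is done when pointer and mark have the same holder y.
- transformer: loose small yellow and black transformer, 34 x 54 x 35 mm, origin under its middle; leave alone
- capacitor: loose black capacitor standing upright, 30 mm diameter, 42 mm high, origin under its middle; leave alone
- small_board: loose green circuit board 85 x 130 mm on 8 mm feet, with parts up to 26 mm high, origin under its middle; leave alone
- screwdriver: loose screwdriver lying on the bench, handle to its -x; leave alone
- gauge: the white gauge slider itself, 26 (x) x 30 (y) x 8 mm, at the base plate's +x edge, origin at its middle, 16 mm above the bench, axes as the holder's; not to be touched or moved

How it is judged:
By the outcome, as a careful person would: the job done as asked, in the order asked, and still so for the second after the job is handed in, with the robot touching nothing.
It also fails if it takes over 51 s, if anything falls off the work surface, if the arm or the gripper's body presses on something with over 40 N, if the wrist force passes 120 N, or if a joint passes its speed limit or range.

### The arm

A 6-joint arm with a two-finger parallel gripper is mounted at the origin on the work surface. World frame = base frame: x ahead of the robot, y to its left, z up, the work surface at z = 0. Lengths are in mm, angles in degrees, forces in N, time in s.
With the tool pointing down it reaches from about 350 to 850 mm from the base axis. Payload 8.1 kg.
Tool frame: the origin (TCP) lies at the very end of the fingers, on their centre line; the grasp point (between the pads) lies 19 mm behind it; z points along the fingers, x is the direction in which the jaws open and shut, and the axes are right-handed (so a half turn about z gives the same grasp; the last joint's range is limited). The gripper opens to 85 mm and grips with 20 to 120 N. Pads are 22 mm wide; open, the fingers measure 114 mm over their backs; the gripper's body (76 mm by 85 mm) begins 54 mm behind the grasp point. The pads swing forward as they close: fully open they stand 13 mm farther back than shut.
Start: joints at [-80.753, 7.471, 85.268, -0, 87.261, -4.893], TCP at [146.602, -581.819, 231.292] pointing down, gripper open.
Joint ranges: [-169.43, 169.43], [-51.17, 129.36], [1.28, 143.12], [-76.62, 256.62], [0, 156.53], [-152.29, 152.29]. Speed limits (degrees/s): [136.94, 136.94, 159.86, 180, 180, 180].

### API

Orientations are given as [roll, pitch, yaw] about the fixed x, y, z axes, in that order (R = Rz(yaw) Ry(pitch) Rx(roll)).
In Python, from plant import robot, effector, planner, read_camera, job, spotter, monitor gives the robot as it stands. Calls block until the motion is done:
- robot.move_to(position, orientation): joint-space move of the TCP to a pose.
- robot.servo_line(position, rotation=None, v=150, max_force=None): straight line of the TCP; rotation=None keeps the orientation; v is the mean speed in mm/s. With max_force (N) it stops when the force on the tool has changed by that much, and returns True; else False.
- robot.move_j(angles): joint-space move.
- effector.set_gripper(opening, grip_force=None): finger opening in mm; grip_force is the grip in N (None keeps the last); returns when the fingers have stopped.
- robot.dwell(seconds).
- planner.ik(position, orientation): joint angles nearest the present ones, or None.
- read_camera(name): name is "side" or "top" or "wrist"; returns a dict with "img" (480x640x3 uint8, red, green, blue), "fx", "fy", "cx", "cy" (pixels), "position" and "rotation" of the camera in the world. Camera axes: x right, y up, looking along -z (the intrinsics and any distortion apply to the point x, -y, -z); pixel columns grow to the right and rows downward; lengths in mm; the calibration is good to about 2 mm. A picture is of the moment at which its call begins. There is no depth.
A pose or a line that the arm cannot do raises robot.MotionError and nothing moves.
- job.sign_off(): hands the job in, once; it reports no verdict.
Trained networks look in the newest picture that a camera, given by its name, has taken for a name from the list of things; names that differ only in an ending like _2 or _b are one class to them, and where a whole thing is asked for, a point or a joint stands for the part that bears it (a point fixed in the world has none). Each returns a list of dicts, best first, with "score" (0 to 1); they miss things now and then, are a little off and sometimes report something else, mostly with a low value. They report only what shows in the picture. A call takes as long as a camera call.
- spotter.trace(label, camera): "mask" (480x640 bool, what is visible of it) and "xy" ([column, row] in pixels, amid what is visible of it).
- spotter.tip_of(label, camera): "xy" ([column, row] in pixels: a listed point, or the origin of a listed thing).
Readings, each from a call of its own:
- monitor.current_time(): time.
- monitor.current_joint_pos(): joint angles.
- monitor.current_qd(): joint speeds.
- monitor.current_effort(): joint torques, N m.
- monitor.current_eef_pos(): TCP position.
- monitor.current_orientation(): TCP orientation.
- monitor.current_force(): force on the tool from outside, world axes, zero at the start.
- monitor.current_ft_torque(): the same for the moment, N m.
- monitor.current_grip_width(): finger opening in mm.
Only numpy, scipy, OpenCV 4.12 (cv2) and the standard library are available. Lean on these libraries where they do the work, as an engineer would, in place of code of your own. Each camera call takes 0.05 s, during which the arm holds its last target. There are 200 camera calls.

## Working session

There is one attempt and no reset: what is moved stays moved. The work goes in short steps, each a Python script; the robot and the scene stay as the last script left them, time stands still between calls to the robot, and variables do not carry over. Pictures are saved under pics/ and viewed, about 8 in all and at most 12, crops included, and the job is handed in when it is done.

```bash
mkdir -p pics; ls; cat > h.py <<'E'
import numpy as np, cv2
from plant import robot, effector, planner, read_camera, job, spotter, monitor
from scipy.spatial.transform import Rotation as Ro
def Rm(c):
    r=np.array(c["rotation"],float)
    return r if r.shape==(3,3) else Ro.from_euler('xyz',r,degrees=True).as_matrix()
def ray_z(c,uv,z):
    d=Rm(c)@np.array([(uv[0]-c["cx"])/c["fx"],-(uv[1]-c["cy"])/c["fy"],-1.])
    p=np.array(c["position"],float); return p+d*(z-p[2])/d[2]
def proj(c,P):
    q=Rm(c).T@(np.array(P,float)-np.array(c["position"])); return [c["cx"]+c["fx"]*q[0]/-q[2], c["cy"]-c["fy"]*q[1]/-q[2]]
def save(c,n): cv2.imwrite('pics/'+n,c["img"][:,:,::-1])
E
python3 - <<'E'
from h import *
for n in ["top","side"]:
    c=read_camera(n); save(c,n+'0.png')
    print(n,{k:v for k,v in c.items() if k!="img"})
    for l,z in [("wheel_top",75),("jaw_pointer",20),("gauge_mark",20),("holder",0),("wheel",45),("jaw",18),("gauge",16)]:
        for r in spotter.tip_of(l,n)[:2]:
            print(l,round(r["score"],2),np.round(r["xy"],1),ray_z(c,r["xy"],z).round(1))
print(monitor.current_time())
E
```

```text
pics
top {'fx': 494.1332150001827, 'fy': 494.1332150001827, 'cx': 318.6851248112853, 'cy': 240.74420651864654, 'position': array([475.44318917, -59.82065446, 733.95189712]), 'rotation': array([  9.54427011,   1.55379288, -91.61342071])}
wheel_top 0.74 [296.7 275.7] [540.3 -14.3  75. ]
jaw_pointer 0.71 [360.  253.5] [ 575.2 -103.5   20. ]
holder 0.69 [377.4 296.6] [ 513.1 -127.6    0. ]
wheel 0.83 [294.9 279.7] [537.7  -9.6  45. ]
wheel 0.4 [454.7 195.7] [ 650.5 -240.1   45. ]
jaw 0.85 [347.7 299.1] [509.9 -83.1  18. ]
jaw 0.36 [334.6 180.1] [687.8 -70.3  18. ]
gauge 0.71 [381.  251.2] [ 578.2 -134.5   16. ]
side {'fx': 522.7948995184623, 'fy': 522.7948995184623, 'cx': 311.7589612584586, 'cy': 234.41687443490926, 'position': array([ 361.63016785, -745.64464817,  604.2371405 ]), 'rotation': array([ 52.90620243,   0.41155317, -17.85264753])}
wheel_top 0.72 [278.4 217.8] [531.9 -13.8  75. ]
jaw_pointer 0.62 [321.5 269.2] [ 580.2 -107.6   20. ]
gauge_mark 0.76 [320.4 279.7] [ 569.9 -132.2   20. ]
holder 0.71 [282.9 291.9] [ 507.7 -120.3    0. ]
wheel 0.69 [283.1 229.9] [539.9 -11.4  45. ]
gauge 0.61 [194.8 332.2] [ 355.3 -179.8   16. ]
0.8
```

View pics/top0.png

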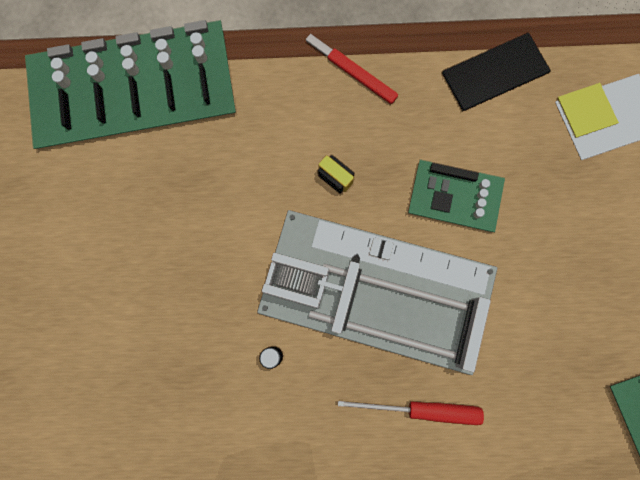

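View pics/side0.png

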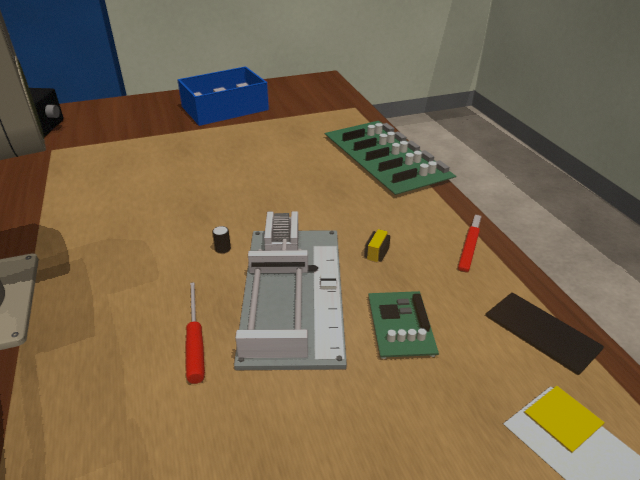

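```bash
cat > pose.py <<'E'
from h import *
from scipy.optimize import least_squares
H=np.array([[95,160,12],[95,-160,12],[-65,-160,12],[-65,160,12]],float)
top=[(291,212),(497,265),(473,372),(258,315)]
side=[(340,231),(344,363),(237,364),(252,233)]
ct,cs=read_camera("top"),read_camera("side")
def tw(p,P):
    c,s=np.cos(p[2]),np.sin(p[2]); P=np.atleast_2d(P)
    return np.c_[p[0]+c*P[:,0]-s*P[:,1],p[1]+s*P[:,0]+c*P[:,1],P[:,2]]
def f(p,which):
    r=[]
    for c,px in ((ct,top),(cs,side)):
        if c in which if False else (c is ct and 't' in which) or (c is cs and 's' in which):
            r+=[np.subtract(proj(c,P),q) for P,q in zip(tw(p,H),px)]
    return np.ravel(r)
for w in 't','s','ts':
    s=least_squares(f,[510,-125,0.2],args=(w,)); p=s.x
    print(w,p[:2].round(1),np.degrees(p[2]).round(2),s.fun.round(1))
np.save('p.npy',p)
print(tw(p,[[-6.5,115,75]]))
inv=lambda q:(np.array([[np.cos(p[2]),np.sin(p[2])],[-np.sin(p[2]),np.cos(p[2])]])@(q[:2]-p[:2])).round(1)
for n,c,d in [('pointer t',ct,(360,253.5)),('pointer s',cs,(321.5,269.2)),('mark s',cs,(320.4,279.7))]: print(n,inv(ray_z(c,d,20)))
a=cv2.resize(ct["img"][215:295,310:410],None,fx=5,fy=5,interpolation=cv2.INTER_CUBIC)
b=cv2.resize(cs["img"][240:320,270:350],None,fx=5,fy=5,interpolation=cv2.INTER_CUBIC)
x=np.hstack([a[:,:400],b[:,:]])
cv2.imwrite('pics/crop0.png',x[:,:,::-1])
E
python3 pose.py
```

```text
t [ 508.3 -123.9] -16.7 [-3.7 -1.8  1.6 -0.2  2.3  2.1 -0.4 -0.7]
s [ 510.4 -122.8] -17.79 [-2.1 -1.6  3.2  1.3 -3.   0.9  1.8 -3.1]
ts [ 509.  -123.5] -17.12 [-3.3 -2.8  1.6  0.2  1.5  2.4 -0.8 -2.  -3.6 -1.6  3.7  1.3 -2.6  2.
  0.2 -2.4]
[[536.66926954 -11.71028049  75.        ]]
pointer t [57.4 38.7]
pointer s [63.3 36.2]
mark s [60.7  9.6]
```

View pics/crop0.png

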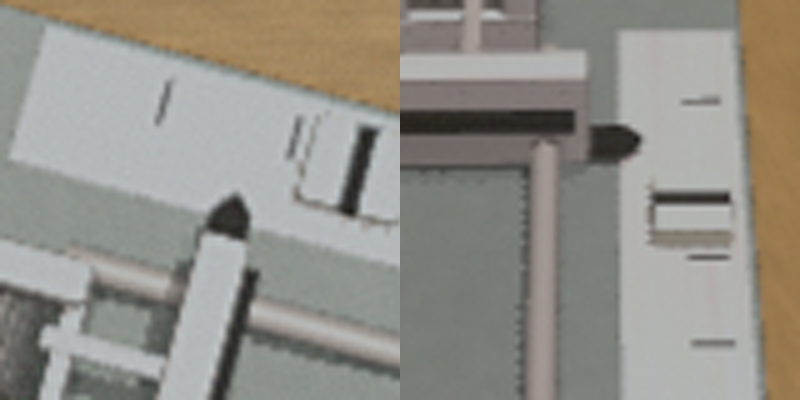

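```bash
cat >> h.py <<'E'
p=np.load('p.npy')
ey=np.array([-np.sin(p[2]),np.cos(p[2]),0]); ex=np.array([np.cos(p[2]),np.sin(p[2]),0])
W=lambda x,y,z:np.array([p[0],p[1],0])+x*ex+y*ey+np.array([0,0,z])
hol=lambda q:np.array([(q-W(0,0,0))@ex,(q-W(0,0,0))@ey]).round(1)
YAW=np.degrees(p[2])
E
python3 - <<'E'
from h import *
for n,px in (("top",[(357,254.4),(379.6,257.4)]),("side",[(318,268),(320.4,279.6)])):
    c=read_camera(n); print(n,[hol(ray_z(c,q,20)) for q in px])
for y in (YAW,YAW+180): print(y,planner.ik(W(-6.5,115,180),[180,0,y]))
effector.set_gripper(0)
y=YAW+180 if False else YAW
robot.move_to(W(-6.5,115,180),[180,0,y])
c=read_camera("wrist"); save(c,"w0.png"); print({k:v for k,v in c.items() if k!="img"},monitor.current_eef_pos())
for l,z in [("wheel_top",75),("jaw_pointer",20),("gauge_mark",20)]:
    for r in spotter.tip_of(l,"wrist")[:2]: print(l,round(r["score"],2),np.round(r["xy"],1),hol(ray_z(c,r["xy"],z)))
print(monitor.current_time())
E
```

```text
top [array([54.9, 42.5]), array([59.3,  9.8])]
side [array([57.4, 39.4]), array([60.7,  9.9])]
-17.12476226889724 [-6.72323608e+00 -6.14304938e-01  9.90778664e+01 -2.54444375e-14
  8.15364386e+01  1.04015262e+01]
162.87523773110277 None
{'fx': 428.4772535001127, 'fy': 428.4772535001127, 'cx': 318.9576246124617, 'cy': 240.01016113801163, 'position': array([561.65624563,  68.66979204, 321.99611668]), 'rotation': array([-19.06135397,  -0.06845118, -17.14140741])} [536.79041841 -12.5694534  180.10092836]
wheel_top 0.6 [318.6 238.2] [ -6.2 115. ]
wheel_top 0.3 [314.9 301. ] [-8.6 72.4]
jaw_pointer 0.82 [400.6 300.7] [58.1 44.4]
gauge_mark 0.58 [399.8 339.8] [59.6  9.1]
4.425
```

View pics/w0.png

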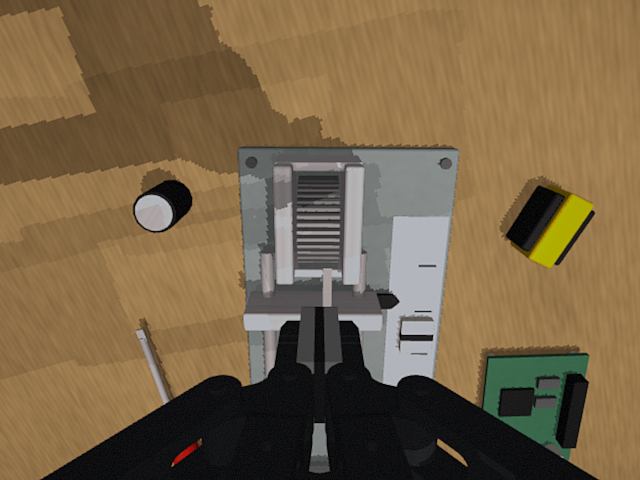

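```bash
cat >> h.py <<'E'
def meas(tag=None):
    c=read_camera("wrist"); out={}
    for l in ("jaw_pointer","gauge_mark"):
        r=spotter.tip_of(l,"wrist")
        out[l]=[(round(q["score"],2),np.round(q["xy"],1).tolist(),hol(ray_z(c,q["xy"],20)).tolist()) for q in r[:1]]
    if tag: save(c,tag)
    return out
def stroke(a,b,zc=None,F=6,v=40):
    """press at y=115+a, drag to 115+b, lift"""
    o=[180,0,YAW]
    robot.servo_line(W(-6.5,115+a,82),o,v=150)
    f0=np.array(monitor.current_force())
    hit=robot.servo_line(W(-6.5,115+a,70),o,v=15,max_force=F)
    z=monitor.current_eef_pos()[2]; f1=np.array(monitor.current_force())
    if not hit: print('no contact',z)
    robot.servo_line(W(-6.5,115+b,z),o,v=v)
    f2=np.array(monitor.current_force())
    e=monitor.current_eef_pos()
    robot.servo_line(W(-6.5,115+b,84),o,v=100)
    print('z',round(z,2),'f',(f1-f0).round(1),(f2-f0).round(1),'end',np.round(e,1),'t',monitor.current_time())
E
python3 - <<'E'
from h import *
print(meas())
stroke(9,-9)
robot.servo_line(W(-6.5,115,180),v=200)
print(meas("w1.png"),monitor.current_time())
E
```

```text
{'jaw_pointer': [(0.55, [397.4, 302.6], [55.5, 43.1])], 'gauge_mark': [(0.67, [398.0, 338.6], [57.9, 10.6])]}
z 74.84 f [-1.5  1.6  5.7] [-0.1  0.2  2.7] end [534.  -20.7  74.8] t 6.7917
{'jaw_pointer': [(0.96, [398.7, 312.1], [55.9, 35.9])], 'gauge_mark': [(0.82, [401.1, 341.6], [59.5, 9.1])]} 7.575
```

```bash
python3 - <<'E'
from h import *
for i in range(3): stroke(9,-9,F=9)
robot.servo_line(W(-6.5,115,180),v=200)
print(meas("w2.png"),meas(),monitor.current_time())
i=cv2.imread('pics/w2.png')[250:370,340:460]; j=cv2.imread('pics/w1.png')[250:370,340:460]
cv2.imwrite('pics/crop2.png',cv2.resize(np.hstack([j[:,20:100],i[:,20:100]]),None,fx=5,fy=5,interpolation=cv2.INTER_CUBIC))
E
```

```text
z 74.85 f [0.1 0.8 6.8] [-0.3 -1.6  3. ] end [534.  -20.7  74.8] t 9.8
z 74.85 f [-1.1 -0.3  6.8] [-2.7 -0.9  4.3] end [533.9 -20.7  74.9] t 11.475
z 74.85 f [-1.3  0.   7.2] [-2.2 -1.   3.4] end [533.9 -20.7  74.8] t 13.15
{'jaw_pointer': [(0.58, [396.3, 331.7], [55.1, 18.2])], 'gauge_mark': [(0.96, [402.8, 341.9], [61.0, 8.8])]} {'jaw_pointer': [(0.77, [399.9, 330.9], [56.4, 19.4])], 'gauge_mark': [(0.76, [400.4, 341.9], [57.4, 9.3])]} 14.0833
```

View pics/crop2.png

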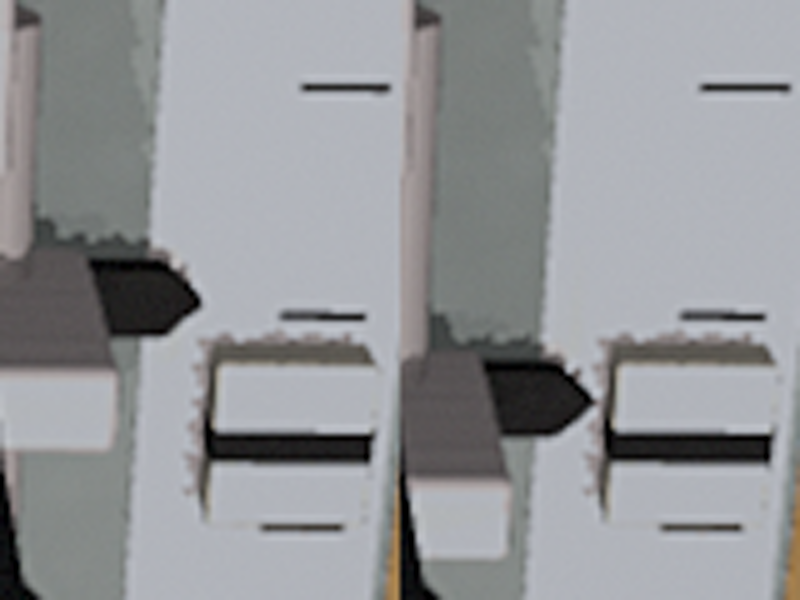

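```bash
python3 - <<'E'
from h import *
stroke(9,-9,F=9)
robot.servo_line(W(-6.5,115,180),v=200)
print(meas("w3.png"),monitor.current_time())
c=read_camera("wrist"); print([hol(ray_z(c,q,20)) for q in ((399,310),(399,330.4),(401,339.4))])
i=cv2.imread('pics/w3.png')[290:370,360:440]
cv2.imwrite('pics/crop3.png',cv2.resize(i,None,fx=7,fy=7,interpolation=cv2.INTER_CUBIC))
E
```

```text
z 74.84 f [-1.6  0.8  6.9] [ 0.4 -0.7  2.9] end [534.  -20.6  74.9] t 16.3083
{'jaw_pointer': [(0.6, [397.7, 337.1], [56.5, 13.3])], 'gauge_mark': [(0.72, [401.5, 339.6], [59.7, 10.9])]} 17.0917
[array([54.5, 38.1]), array([55.7, 19.9]), array([57.8, 11.6])]
```

View pics/crop3.png

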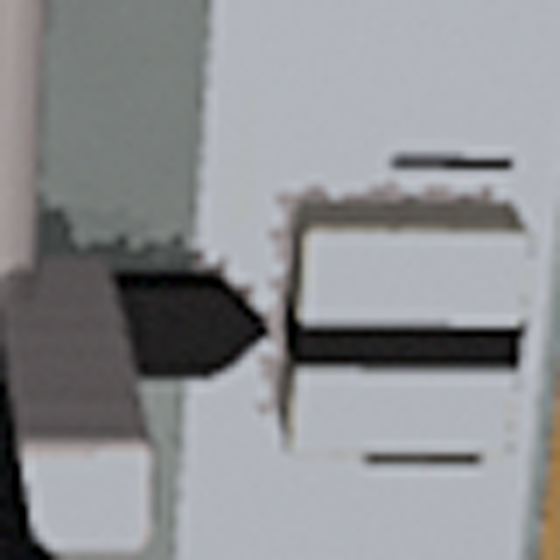

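```bash
python3 - <<'E'
from h import *
stroke(4,-4,F=9)
robot.servo_line(W(-6.5,115,180),v=200)
print(meas("w4.png"),meas(),monitor.current_time())
c=read_camera("top"); 
i=cv2.imread('pics/w4.png')[290:370,360:440]
j=c["img"][220:280,345:405,::-1]
cv2.imwrite('pics/crop4.png',np.hstack([cv2.resize(i,(400,400),interpolation=cv2.INTER_CUBIC),cv2.resize(j,(400,400),interpolation=cv2.INTER_CUBIC)]))
E
```

```text
z 74.91 f [-2.3  1.7  5. ] [-1.6  0.4  2.3] end [535.5 -15.9  75. ] t 19.1
{'jaw_pointer': [], 'gauge_mark': [(0.68, [400.5, 340.2], [59.0, 10.4])]} {'jaw_pointer': [(0.64, [528.5, 410.6], [171.3, -58.2])], 'gauge_mark': [(0.69, [404.7, 340.6], [60.8, 10.6])]} 20.0333
```

View pics/crop4.png

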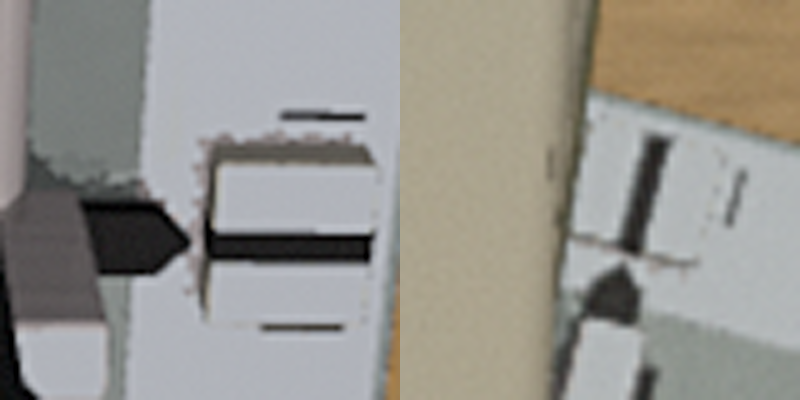

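```bash
python3 - <<'E'
from h import *
robot.servo_line(W(-6.5,115,230),v=150)
robot.dwell(0.3)
print(monitor.current_force(),monitor.current_time()); job.sign_off()
E
```

```text
[-0.07166942 -0.00964837 -1.4793775 ] 20.8667
the job is handed in; nothing more can be done
```

I rolled the wheel with the closed fingertips in five 18 mm strokes and one 8 mm stroke. That moved the jaw pointer about 32 mm, up to the gauge mark. I then lifted the hand well clear and handed the job in at about 21 s.

- **Pointer position:** by eye in the last wrist and top pictures, the pointer is about 0.9 mm short of mid-line on the wheel side. That is inside the 6 mm wide mark, and both cameras agree.
- **Forces:** pressing forces read at each stroke's start and end were about 2 to 7 N. Some stroke-end readings were below the 4 N you suggested, but the wheel still turned nearly true.
- **Failed check:** in the final check the network missed the pointer once and put it in a wrong place once. I relied on the pictures for that reading instead.
- **Other things in the scene:** I only moved in the space above the wheel, and the forces showed no sign of touching anything else. I did not check the loose parts separately at the end.

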